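Rock the tight bung out of the cell block

TASK

Work the tight orange bung out of its grey port by rocking it from side to side with a light upward pull; it gives along one line only, which you must find by feel: forcing it another way cracks the port, and a hard tug drags the port's sprung black sleeve up with it, and neither may happen. Then set the bung gently upright in the free compartment of the white dish and let go. Leave the blue bungs and everything else alone.

Things in the scene. Friction and masses are not known exactly. Their poses are not given: they have to be found in the camera images.
- orange_bung: a press-fit bung, 80 mm tall; origin at the centre of its underside, z up through its head. Foot: black rubber cylinder 22 mm across, 44 mm tall. Head: orange with a white band near its top, 30 mm along its x, 18 mm along its y, from 44 to 80 mm above the underside. 40 g. At the start 32 to 36 mm of the foot are pressed into cell_port.
- orange_bung_head (a point): the point to grip on the orange bung: on its axis, 64 mm above its underside (same axes as the bung). The head is taken across its y; nothing stands within 30 mm of it.
- cell_port: grey square cell port 110 x 110 mm, 60 mm tall, fixed to the bench, two orange stripes on its top. Origin at the centre of its underside, z up. In it sits a black sleeve, the collar round the bung, flush with the top. Holds the orange bung.
- cell_sleeve (a joint): height of cell_port's black sleeve above its seat, m (0 = seated). A spring holds it down: it starts to rise at a pull of about 8 N, with 0.1 N more per mm. A straight pull would take 13 to 18 N to draw the bung, so it brings the sleeve up instead; twisting only turns the sleeve's inside. It is spoilt if it rises over 4 mm.
- port_mouth (a point): centre of the mouth, in the top of cell_port (60 mm up). Under the black collar a hidden clamp in the sleeve holds the bung's foot, at an angle that differs each time and shows nowhere: two sprung nubs facing each other along one horizontal line (the soft line), 11 mm below the mouth, and rigid ones with 0.5 mm of play across that line.
- rock_point (a point): centre of the clamp, 11 mm below the mouth: rock the bung about it, the head tilting along the soft line up to 0.2 rad either way, pulling up with 2 to 6 N: it climbs 1 to 3 mm a swing and is free after 25 mm. A tilt of 0.1 rad along the soft line takes 0.05 to 0.2 Nm; across it the foot jams at about 0.05 rad, 0.4 Nm is felt by 0.1 rad, and twice that cracks the port (60 N on the foot).
- other_port: grey square cell port 110 x 110 mm, 60 mm tall, fixed to the bench, two blue stripes on its top. Origin at the centre of its underside, z up. In it sits a black sleeve, the collar round the bung, flush with the top. Like cell_port but for the colours; holds the blue bung; to be left alone.
- blue_bung: a press-fit bung, 80 mm tall; origin at the centre of its underside, z up through its head. Foot: black rubber cylinder 22 mm across, 44 mm tall. Head: blue with a white band near its top, 30 mm along its x, 18 mm along its y, from 44 to 80 mm above the underside. 40 g. Pressed into other_port; to be left alone.
- dish: a fixed white dish 188 mm (x) by 100 mm (y), rim 16 mm high, wall 4 mm, parted at its middle by a 14 mm high wall across; origin at the centre of its underside. The spare blue bung stands in the +x compartment, the -x compartment is free.
- dish_free (a point): the centre of the floor of the free compartment (88 x 92 mm inside; its floor is 4 mm above the bench)
- spare_bung: a press-fit bung, 80 mm tall; origin at the centre of its underside, z up through its head. Foot: black rubber cylinder 22 mm across, 44 mm tall. Head: blue with a white band near its top, 30 mm along its x, 18 mm along its y, from 44 to 80 mm above the underside. 40 g. Stands in the other compartment of the dish; to be left alone.
- bottle_a: amber bottle with green cap, 38 mm wide, 115 mm tall, bystander; origin at its underside
- bottle_b: amber bottle with blue cap, 38 mm wide, 115 mm tall, bystander; origin at its underside
- petri: flat round culture plate, 90 mm wide, 12 to 15 mm high, bystander; origin at its underside
- mouse: black computer mouse 95 x 58 x 28 mm, bystander; origin at its underside
Mind the look-alikes: they are no part of the job. What is shaped like the orange_bung but pink is not meant.

How it is judged:
By the outcome, as a careful person would: the job done as asked, in the order asked, and still so for the second after the job is handed in, with the robot touching nothing.
It also fails if it takes over 67 s, if anything falls off the work surface, if the arm or the gripper's body presses on something with over 40 N, if the wrist force passes 120 N, or if a joint passes its speed limit or range.

ROBOT

A 6-joint arm with a two-finger parallel gripper is mounted at the origin on the work surface. World frame = base frame: x ahead of the robot, y to its left, z up, the work surface at z = 0. Lengths are in m, angles in rad, forces in N, time in s.
With the tool pointing down it reaches from about 0.3 to 0.85 m from the base axis. Payload 4.2 kg.
Tool frame: the origin (TCP) lies at the very end of the fingers, on their centre line; the grasp point (between the pads) lies 19 mm behind it; z points along the fingers, y is the line along which they close (so a half turn about z gives the same grasp; the last joint's range is limited). The gripper opens to 91 mm and grips with 3 to 60 N. Pads are 32 mm wide; open, the fingers measure 118 mm over their backs; the gripper's body (76 mm by 178 mm) begins 60 mm behind the grasp point.
Start: joints at [1.301, 0.32, 1.565, -0, 1.257, -0.02], TCP at [0.142, 0.557, 0.214] pointing down, gripper open.
Joint ranges: [-3.11, 3.11], [-0.84, 2.01], [0.21, 2.61], [-1.34, 4.49], [0.05, 2.63], [-2.56, 2.56]. Speed limits (rad/s): [2.57, 2.57, 3.14, 3.14, 3.14, 3.14].

INTERFACE

Orientations are given as [roll, pitch, yaw] about the fixed x, y, z axes, in that order (R = Rz(yaw) Ry(pitch) Rx(roll)).
In Python, from cell import sense, optics, job, models gives the robot as it stands. The module is installed in compiled form; this text tells all that it offers.
- The arm moves only by the tool servo_tool, never from a script. Its argument "motion" is a list that holds one entry, the list of rows, each a list of 5 numbers: the shift along the tool's x, y, z in mm, then the turn about the tool's z in degrees, then the opening in per cent of the stroke, from 0 (shut) to 100 (fully open). A call has 1 to 5 rows; each row is the pose to reach, as a shift and turn from the pose commanded when the call began, along the tool's axes at that moment; what a row does not reach only later rows make up. A row lasts 1/12 s, in which the tool goes at most 41.7 mm and 7.16 degrees, less where a joint would pass 70% of its speed; a pose out of reach is approached as far as the arm can. A call with a gripper value outside its range is refused whole. The fingers move at their own pace and stop on an object; "grip_force" is the grip in N (left out, the last holds). Time passes only in rows, so rows that repeat a pose let the fingers close. It gives the time, the measured TCP pose, the force, the opening and the grip force at its end, in the units of the state.
- sense(): the state, without advancing time (a new reading comes with each control period).
- optics.read_camera(name): name is "scene" or "top" or "wrist"; returns the picture (480x640x3 uint8, red, green, blue); there is no depth.
- optics.camera_params(name): a dict with "intrinsics" (3x3 intrinsics, pixels), "pose" (4x4, takes a point from camera to world coordinates). Camera axes: x right, y down, z forward; pixel columns grow to the right and rows downward; lengths in m; the calibration is good to about 2 mm. A picture is of the moment at which its call begins: read the wrist's pose just before it. camera_params takes no time and is no camera call; for the wrist camera it gives the pose at the moment of the call.
- job.close_job(): hands the job in; it is judged then, once.
Trained networks look in the newest picture that a camera, given by its name, has taken for a name from the list of things; names that differ only in an ending like _2 or _b are one class to them, and where a whole thing is asked for, a point or a joint stands for the part that bears it (a point fixed in the world has none). Each returns a list of dicts, best first, with "conf" (0 to 1); they miss things now and then, are a little off and sometimes report something else, mostly with a low value. They report only what shows in the picture. A call takes as long as a camera call. They do not tell look-alikes from the thing itself.
- models.recognise(camera, thing): "xy" ([column, row] in pixels, amid what is visible of it).
The state is a dict: "clock": time; "joint_positions": joint angles; "joint_velocities": joint speeds; "effort": joint torques, N m; "ee_pos": TCP position; "orientation": TCP orientation; "force": force on the tool from outside, world axes, zero at the start; "ft_torque": the same for the moment, N m; "opening": opening from 0.0 (shut) to 1.0 (fully open); "grip_force": force on a finger pad.
Only numpy, scipy, OpenCV 4.12 (cv2) and the standard library are available. Lean on these libraries where they do the work, as an engineer would, in place of code of your own. Each camera call takes 0.05 s, during which the arm holds its last target. There are 200 camera calls.

## Working session

There is one attempt and no reset: what is moved stays moved. The work goes in short steps, Python scripts to look and compute and a tool call to move; the robot and the scene stay as the last step left them, time stands still between calls to the robot, and variables do not carry over. Pictures are saved under pics/ and viewed, at most 13 in all, crops included, and the job is handed in when it is done.

Besides the shell and the picture viewer there is one more tool, called as name([rows], argument=value, ...), one row to a line, values as JSON. servo_tool: Moves the arm, as the interface text tells. Its arguments: {"type":"object","properties":{"motion":{"type":"array"},"grip_force":{"type":"number"}},"required":["motion"]}

```bash
mkdir -p pics
cat > h.py <<'E'
from cell import sense, optics, job, models
import numpy as np, cv2
from scipy.spatial.transform import Rotation as R
def ray(cam,uv,z):
    p=optics.camera_params(cam);K=np.array(p["intrinsics"]);T=np.array(p["pose"])
    d=T[:3,:3]@np.linalg.solve(K,[uv[0],uv[1],1.]);o=T[:3,3]
    return o+d*(z-o[2])/d[2]
def proj(cam,P):
    p=optics.camera_params(cam);K=np.array(p["intrinsics"]);T=np.array(p["pose"])
    c=T[:3,:3].T@(np.array(P)-T[:3,3]);c=K@c;return c[:2]/c[2]
def snap(cam,name):
    im=optics.read_camera(cam);cv2.imwrite(f"pics/{name}.png",im[:,:,::-1]);return im
E
python3 - <<'E'
from h import *
for c in("top","scene"):
    snap(c,c+"0")
    for t,z in(("orange_bung",.09),("cell_port",.06),("dish",.0),("spare_bung",.07)):
        for r in models.recognise(c,t)[:4]: print(c,t,np.round(r["xy"],1),round(r["conf"],2),ray(c,r["xy"],z).round(3))
s=sense();print(s)
print(optics.camera_params("top"))
E
```

```text
top orange_bung [126.7 287.9] 0.71 [0.467 0.405 0.09 ]
top orange_bung [243.7 307. ] 0.71 [0.447 0.184 0.09 ]
top orange_bung [181.9 277.3] 0.51 [0.494 0.304 0.09 ]
top cell_port [190.8 280.9] 0.78 [0.492 0.295 0.06 ]
top dish [357.4 278.3] 0.74 [ 0.528 -0.028  0.   ]
top spare_bung [348.9 249.3] 0.73 [ 0.573 -0.005  0.07 ]
scene orange_bung [333.9 185.9] 0.61 [0.491 0.164 0.09 ]
scene orange_bung [376.8 158.6] 0.57 [0.492 0.31  0.09 ]
scene orange_bung [399.5 147.1] 0.52 [0.501 0.385 0.09 ]
scene cell_port [373.7 178.4] 0.91 [0.518 0.277 0.06 ]
scene dish [286.3 258.4] 0.68 [ 0.53  -0.024  0.   ]
scene spare_bung [305.3 250.5] 0.65 [ 0.583 -0.006  0.07 ]
{'clock': 0.5, 'joint_positions': array([ 1.30099157e+00,  3.19593819e-01,  1.56455186e+00, -3.31139416e-06,
        1.25744323e+00, -2.00218905e-02]), 'joint_velocities': array([-1.79439744e-04, -3.42200804e-04, -2.10273591e-03, -9.32419098e-04,
       -9.71457258e-05, -1.44063954e-03]), 'effort': array([ 5.21293423e-04, -4.11993349e+01, -2.32038081e+01,  7.28212763e-02,
        3.82747524e-02, -1.93907636e-05]), 'ee_pos': array([0.14214226, 0.55712875, 0.21395932]), 'orientation': array([3.14158898e+00, 3.22438369e-06, 2.89181081e+00]), 'force': array([ 0.26476384, -0.61209598, -0.20646252]), 'ft_torque': array([ 0.01622002, -0.03271929, -0.02704218]), 'grip_force': 0.0, 'opening': 1.0006794512232886}
{'intrinsics': array([[522.71638726,   0.        , 319.33810571],
       [  0.        , 522.71638726, 242.1903518 ],
       [  0.        ,   0.        ,   1.        ]]), 'pose': array([[ 0.0702722 , -0.9768751 ,  0.20193281,  0.37891499],
       [-0.99752703, -0.06855695,  0.01548455,  0.03754955],
       [-0.00128257, -0.20252157, -0.97927696,  1.05983477],
       [ 0.        ,  0.        ,  0.        ,  1.        ]])}
```

View pics/top0.png

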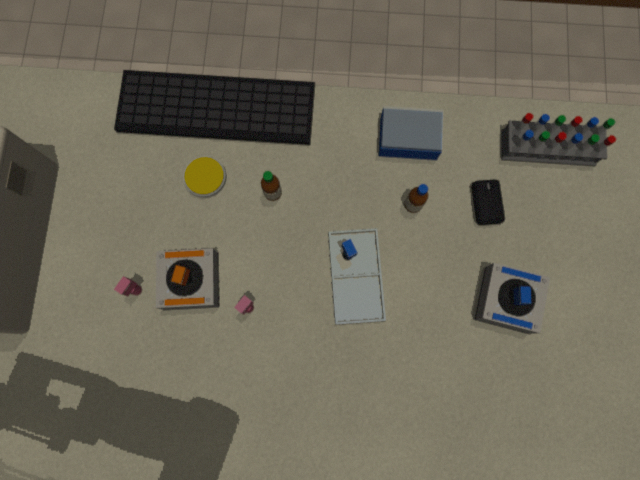

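View pics/scene0.png

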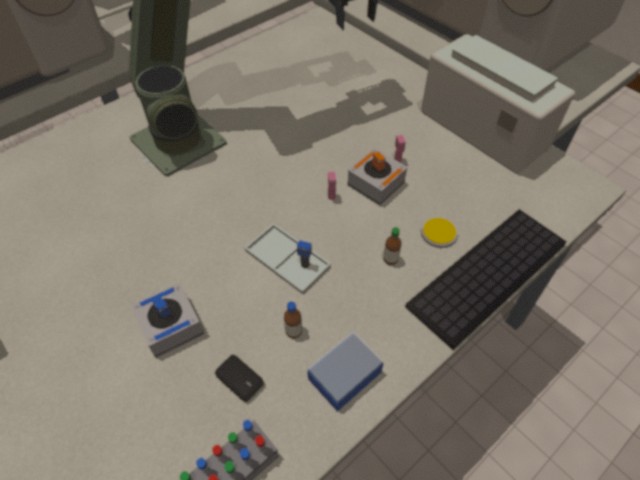

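The orange bung shows at (180,276) in the top view and (377,160) in the scene view. It stands between the pink decoys at (127,287) and (244,306). The free half of the dish is the lower compartment, near (357,300) in the top view.

servo_tool([
  [[-185,-74,-16,0,100],[-185,-74,-16,0,100],[-185,-74,-16,0,100],[-185,-74,-16,0,100],[-185,-74,-16,0,100]],
])

```text
clock: 0.92
ee_pos: [0.305, 0.438, 0.2304]
orientation: [3.141, 0.001, 2.891]
force: [0.2, -0.6, -0.9]
opening: 1.001
grip_force: 0.0
```

servo_tool([
  [[-185,-74,-16,0,100],[-185,-74,-16,0,100],[-185,-74,-16,0,100],[-185,-74,-16,0,100],[-185,-74,-16,0,100]],
])

```text
clock: 1.33
ee_pos: [0.4663, 0.3202, 0.2464]
orientation: [3.141, 0.001, 2.891]
force: [-0.0, 0.4, -0.5]
opening: 0.999
grip_force: 0.0
```

servo_tool([
  [[-35,-14,-4,0,100],[-35,-14,-4,0,100],[-35,-14,-4,0,100],[-35,-14,-4,0,100]],
])

```text
clock: 1.67
ee_pos: [0.4941, 0.3001, 0.2497]
orientation: [3.142, -0.001, 2.891]
force: [-0.6, -0.7, -0.3]
opening: 0.996
grip_force: 0.0
```

Run:
```python
from h import *
s=sense();print(s["clock"],s["ee_pos"],s["orientation"],s["force"])
p=optics.camera_params("wrist");print(p)
im=snap("wrist","w0")
for t in("orange_bung","cell_port"):
    for r in models.recognise("wrist",t)[:3]: print(t,r)
```

```text
1.6667 [0.49411882 0.30013546 0.24973194] [ 3.14156654e+00 -1.00147848e-03  2.89123805e+00] [-0.57355023 -0.73818727 -0.31500343]
{'intrinsics': array([[388.10381583,   0.        , 323.32481696],
       [  0.        , 388.10381583, 233.56511818],
       [  0.        ,   0.        ,   1.        ]]), 'pose': array([[ 2.47579883e-01,  9.40511335e-01,  2.32685690e-01,
         4.29276506e-01],
       [ 9.68867177e-01, -2.40524874e-01, -5.86871176e-02,
         3.15883205e-01],
       [ 7.70796708e-04,  2.39971277e-01, -9.70779683e-01,
         4.20888080e-01],
       [ 0.00000000e+00,  0.00000000e+00,  0.00000000e+00,
         1.00000000e+00]])}
orange_bung {'xy': [198.5, 195.8], 'conf': 0.83}
orange_bung {'xy': [440.8, 156.1], 'conf': 0.76}
orange_bung {'xy': [335.2, 219.4], 'conf': 0.63}
cell_port {'xy': [328.0, 196.8], 'conf': 0.75}
```

View pics/w0.png

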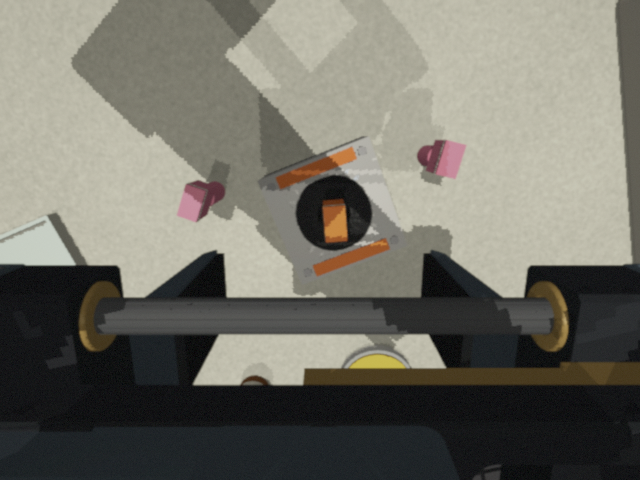

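The bung head is at (335,220), with its long side nearly vertical in the picture. The black collar is centred near (334,213), so the fingers are already roughly aligned.

Run:
```python
from h import *
im=cv2.imread("pics/w0.png")
c=cv2.resize(im[165:265,280:390],None,fx=6,fy=6,interpolation=cv2.INTER_NEAREST);cv2.imwrite("pics/c0.png",c)
h=cv2.cvtColor(im,cv2.COLOR_BGR2HSV)
m=((h[...,2]>70)&(h[...,1]>100)&(h[...,0]<20)).astype(np.uint8)
n,l,st,ce=cv2.connectedComponentsWithStats(m)
for i in range(1,n):
    if st[i,4]>80: 
        pts=np.argwhere(l==i)[:,::-1].astype(np.float32); print(st[i],ce[i].round(1),cv2.minAreaRect(pts))
```

```text
[ 276  147   80   42 1077] [315.4 167.8] ((315.66851806640625, 167.70167541503906), (13.429412841796875, 82.83686828613281), 68.5522689819336)
[322 199  26  44 986] [334.7 221.1] ((334.70111083984375, 220.763916015625), (42.70357131958008, 23.76407814025879), 85.42607879638672)
[313 239  77  37 931] [350.9 256.9] ((350.8334655761719, 256.88360595703125), (12.162820816040039, 78.18451690673828), 69.32556915283203)
[584 362  29  21 159] [597.6 372.6] ((598.0656127929688, 372.1221618652344), (25.29249382019043, 18.094898223876953), 47.7263069152832)
```

View pics/c0.png

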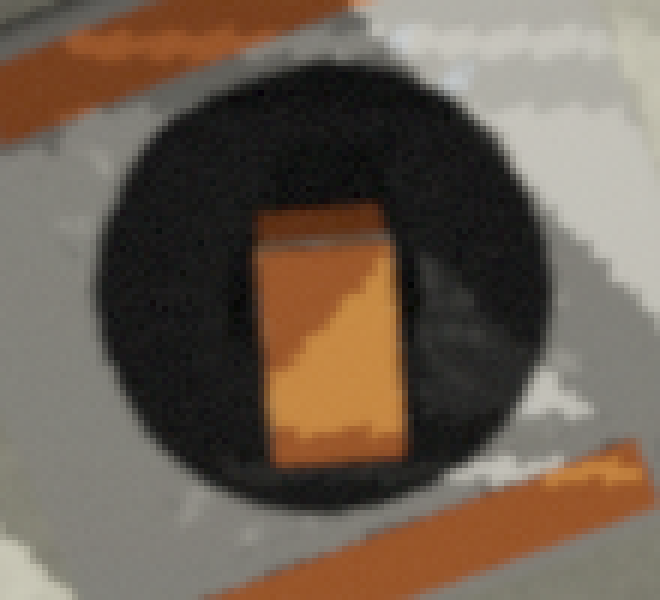

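The crop shows the head's top face with corners at (255,247), (395,237), (410,460) and (272,467). The collar ellipse spans x 97–550 and y 65–510.

Run:
```python
from h import *
f=lambda p:(p[0]/6+280-.42,p[1]/6+165-.42)
q=[(255,247),(395,237),(410,460),(272,467)]
P=np.array([ray("wrist",f(p),.106) for p in q]);print(P.round(4))
c=P.mean(0);ax=(P[2]+P[3]-P[0]-P[1])/2;ay=(P[1]+P[2]-P[0]-P[3])/2
print("c",c,"len",np.linalg.norm(ax),np.linalg.norm(ay),"yaw",np.degrees([np.arctan2(ax[1],ax[0]),np.arctan2(ay[1],ay[0])]))
print("mouth",np.mean([ray("wrist",f(p),.06) for p in((97,288),(550,288),(324,65),(324,510))],0))
s=sense();Rm=R.from_euler("xyz",s["orientation"]).as_matrix()
print("delta mm tool",Rm.T@(c-s["ee_pos"])*1000,"toolx deg",np.degrees(np.arctan2(Rm[1,0],Rm[0,0])))
# cross-check with top camera
print(proj("top",c),proj("scene",c))
```

```text
[[0.4811 0.3024 0.106 ]
 [0.4845 0.3213 0.106 ]
 [0.5157 0.316  0.106 ]
 [0.512  0.297  0.106 ]]
c [0.49831193 0.30920371 0.106     ] len 0.031498335857523194 0.0192802159416401 yaw [-9.7483435  79.35703728]
mouth [0.49816437 0.3091601  0.06      ]
delta mm tool [ -2.77404131   9.23803086 143.93183018] toolx deg 165.7882221545963
[177.37651047 273.64530388] [378.65751315 155.45703031]
```

servo_tool([
  [[-2.8,9.2,30,-4,60],[-2.8,9.2,70,-4,60],[-2.8,9.2,110,-4,60],[-2.8,9.2,140,-4,60],[-2.8,9.2,140,-4,60]],
])

```text
clock: 2.23
ee_pos: [0.4945, 0.3068, 0.1038]
orientation: [-3.133, -0.01, 2.964]
force: [-0.9, -0.0, -0.5]
opening: 0.665
grip_force: 0.0
```

servo_tool([
  [[0,0,20,0,60],[0,0,38,0,60],[0,0,38,0,60],[0,0,38,0,60]],
])

```text
clock: 2.57
ee_pos: [0.4995, 0.3091, 0.0731]
orientation: [3.141, 0.0, 2.963]
force: [0.1, -0.1, -0.0]
opening: 0.6
grip_force: 0.0
```

Run:
```python
from h import *
s=sense();print(s["clock"],s["ee_pos"],s["orientation"],s["force"],s["ft_torque"])
```

```text
2.5667 [0.49949479 0.3090926  0.07312712] [3.14103723e+00 4.33962987e-04 2.96261516e+00] [ 0.13165397 -0.08059384 -0.03373279] [-0.00821978 -0.00132379  0.00041441]
```

servo_tool([
  [[0,0,1,0,15],[0,0,1,0,15],[0,0,1,0,15],[0,0,1,0,15],[0,0,1,0,15]],
], grip_force=8)

```text
clock: 2.98
ee_pos: [0.4998, 0.3084, 0.0716]
orientation: [3.141, 0.001, 2.962]
force: [1.2, 0.2, -0.4]
opening: 0.266
grip_force: 0.0
```

servo_tool([
  [[0,0,0,0,10],[0,0,0,0,10],[0,0,0,0,10]],
])

```text
clock: 3.23
ee_pos: [0.4998, 0.3083, 0.0712]
orientation: [3.141, 0.001, 2.962]
force: [1.1, 0.3, 1.6]
opening: 0.198
grip_force: 8.0
```

Run:
```python
from h import *
s=sense();Rm=R.from_euler("xyz",s["orientation"]).as_matrix()
print(s,Rm.T@s["force"],Rm.T@s["ft_torque"])
```

```text
{'clock': 3.2333, 'joint_positions': array([ 5.33202707e-01,  4.60260019e-01,  1.73315477e+00, -1.55228638e-04,
        9.47494469e-01, -8.57438728e-01]), 'joint_velocities': array([-0.0008765 , -0.00018208, -0.00093797, -0.00058725,  0.00097745,
        0.00038964]), 'effort': array([ 3.15293418e-01, -4.41700459e+01, -1.87742525e+01,  1.25151719e-01,
        1.60255479e-01, -3.90139385e-02]), 'ee_pos': array([0.49982155, 0.30831292, 0.07120279]), 'orientation': array([3.14124081e+00, 5.99274386e-04, 2.96152822e+00]), 'force': array([1.14070299, 0.32078401, 1.57205981]), 'ft_torque': array([-0.06635207, -0.12745457, -0.09107751]), 'grip_force': 7.999924868345261, 'opening': 0.19779118226736261} [-1.06575203  0.52044236 -1.5712384 ] [ 0.04250766 -0.13730912  0.09100374]
```

servo_tool([
  [[1.5,0,0,0,10],[3,0,0,0,10],[3,0,0,0,10],[3,0,0,0,10]],
])

```text
clock: 3.57
ee_pos: [0.4975, 0.3088, 0.0713]
orientation: [3.141, 0.002, 2.962]
force: [4.5, -1.5, 0.8]
opening: 0.196
grip_force: 8.0
```

```bash
cat > st.py <<'E'
from h import *
s=sense();Rm=R.from_euler("xyz",s["orientation"]).as_matrix()
print(round(s["clock"],2),s["ee_pos"].round(4),"tool F",(Rm.T@s["force"]).round(2),"tool T",(Rm.T@s["ft_torque"]).round(3),s["orientation"].round(4))
E
python3 st.py
```

```text
3.57 [0.4975 0.3088 0.0713] tool F [-4.67 -0.66 -0.78] tool T [ 0.235 -0.869  0.03 ] [3.1410e+00 1.9000e-03 2.9619e+00]
```

servo_tool([
  [[-1.5,0,0,0,10],[-3,0,0,0,10],[-3,0,0,0,10]],
])

```text
clock: 3.82
ee_pos: [0.4987, 0.3087, 0.0712]
orientation: [3.141, -0.002, 2.961]
force: [-1.4, 1.0, 5.1]
opening: 0.198
grip_force: 8.0
```

```bash
python3 st.py
```

```text
3.82 [0.4987 0.3087 0.0712] tool F [ 1.56  0.78 -5.08] tool T [-0.071  0.273 -0.012] [ 3.1411e+00 -2.2000e-03  2.9608e+00]
```

servo_tool([
  [[0,1.5,0,0,10],[0,3,0,0,10],[0,3,0,0,10],[0,3,0,0,10]],
])

```text
clock: 4.15
ee_pos: [0.4989, 0.31, 0.0704]
orientation: [-3.138, -0.002, 2.962]
force: [-1.8, -5.5, 3.6]
opening: 0.194
grip_force: 8.0
```

```bash
python3 st.py
```

```text
4.15 [0.4989 0.31   0.0704] tool F [ 0.81 -5.73 -3.63] tool T [ 1.002  0.107 -0.012] [-3.1383e+00 -2.1000e-03  2.9621e+00]
```

servo_tool([
  [[0,-1.5,0,0,10],[0,-3,0,0,10],[0,-3,0,0,10]],
])

```text
clock: 4.4
ee_pos: [0.4988, 0.3091, 0.0705]
orientation: [3.14, -0.002, 2.961]
force: [-2.3, 2.3, -0.3]
opening: 0.195
grip_force: 8.0
```

```bash
python3 st.py
```

```text
4.4 [0.4988 0.3091 0.0705] tool F [2.67 1.8  0.34] tool T [-0.272  0.575  0.03 ] [ 3.1400e+00 -1.7000e-03  2.9606e+00]
```

servo_tool([
  [[2,0,-1,0,10],[4,0,-1,0,10],[5,0,-1,0,10],[5,0,-1,0,10]],
])

```text
clock: 4.73
ee_pos: [0.4953, 0.3093, 0.0717]
orientation: [3.141, 0.002, 2.962]
force: [3.3, 1.3, -8.6]
opening: 0.197
grip_force: 8.0
```

```bash
python3 st.py
```

```text
4.73 [0.4953 0.3093 0.0717] tool F [-2.96  1.83  8.64] tool T [-0.234 -0.724 -0.024] [3.1411e+00 1.6000e-03 2.9621e+00]
```

servo_tool([
  [[-3,0,0,0,10],[-6,0,0,0,10],[-9,0,0,0,10],[-10,0,0,0,10],[-10,0,0,0,10]],
])

```text
clock: 5.15
ee_pos: [0.5036, 0.3078, 0.0722]
orientation: [3.141, -0.002, 2.961]
force: [-3.3, 2.8, -2.3]
opening: 0.197
grip_force: 8.0
```

```bash
python3 st.py
```

```text
5.15 [0.5036 0.3078 0.0722] tool F [3.79 2.18 2.3 ] tool T [-0.556  0.818  0.079] [ 3.1413e+00 -2.2000e-03  2.9608e+00]
```

servo_tool([
  [[3,0,0,0,10],[5,0,0,0,10],[5,0,0,0,10]],
])

```text
clock: 5.4
ee_pos: [0.5008, 0.308, 0.0724]
orientation: [3.141, 0.004, 2.963]
force: [2.8, -0.7, -3.1]
opening: 0.195
grip_force: 8.0
```

```bash
python3 st.py
```

```text
5.4 [0.5008 0.308  0.0724] tool F [-2.85 -0.19  3.11] tool T [ 0.011 -0.597  0.047] [3.1411 0.0036 2.9626]
```

servo_tool([
  [[3,0,0,0,10],[6,0,-0.5,0,10],[8,0,-0.5,0,10],[8,0,-0.5,0,10]],
])

```text
clock: 5.73
ee_pos: [0.4922, 0.3099, 0.0733]
orientation: [3.141, 0.002, 2.962]
force: [4.7, -1.8, 2.6]
opening: 0.193
grip_force: 8.0
```

```bash
python3 st.py
```

```text
5.73 [0.4922 0.3099 0.0733] tool F [-4.95 -0.94 -2.59] tool T [ 0.078 -0.876 -0.069] [3.1406e+00 2.1000e-03 2.9622e+00]
```

servo_tool([
  [[-4,0,0,0,10],[-8,0,-0.5,0,10],[-12,0,-0.5,0,10],[-16,0,-0.5,0,10],[-16,0,-0.5,0,10]],
])

```text
clock: 6.15
ee_pos: [0.5057, 0.3071, 0.0721]
orientation: [-3.141, -0.005, 2.96]
force: [-3.5, 3.3, 0.3]
opening: 0.199
grip_force: 8.0
```

```bash
python3 st.py
```

```text
6.15 [0.5057 0.3071 0.0721] tool F [ 4.03  2.65 -0.25] tool T [-0.44   0.871 -0.007] [-3.1408 -0.0048  2.9604]
```

servo_tool([
  [[4,0,0,0,10],[8,0,-0.5,0,10],[8,0,-0.5,0,10]],
])

```text
clock: 6.4
ee_pos: [0.4997, 0.308, 0.0735]
orientation: [-3.141, 0.002, 2.962]
force: [1.2, -0.8, -0.8]
opening: 0.194
grip_force: 8.0
```

```bash
python3 st.py
```

```text
6.4 [0.4997 0.308  0.0735] tool F [-1.33 -0.53  0.78] tool T [ 0.005 -0.443 -0.054] [-3.1413e+00  1.6000e-03  2.9624e+00]
```

servo_tool([
  [[4,-0.4,-0.7,0,10],[8,-0.8,-1,0,10],[8,-0.8,-1,0,10]],
])

```text
clock: 6.65
ee_pos: [0.4919, 0.3095, 0.0749]
orientation: [3.14, 0.002, 2.962]
force: [2.9, 1.6, -3.6]
opening: 0.198
grip_force: 8.0
```

servo_tool([
  [[-4,0.4,-0.3,0,10],[-8,0.8,-0.7,0,10],[-12,1.2,-1,0,10],[-16,1.6,-1,0,10],[-16,1.6,-1,0,10]],
])

```text
clock: 7.07
ee_pos: [0.5066, 0.3072, 0.075]
orientation: [-3.14, -0.003, 2.961]
force: [-3.0, 1.1, -0.3]
opening: 0.197
grip_force: 8.0
```

```bash
python3 st.py
```

```text
7.07 [0.5066 0.3072 0.075 ] tool F [3.11 0.56 0.3 ] tool T [-0.075  0.68  -0.024] [-3.1397e+00 -3.1000e-03  2.9613e+00]
```

servo_tool([
  [[4,-0.4,-0.3,0,10],[8,-0.8,-0.7,0,10],[12,-1.2,-1,0,10],[16,-1.6,-1,0,10],[16,-1.6,-1,0,10]],
])

```text
clock: 7.48
ee_pos: [0.4919, 0.3095, 0.0772]
orientation: [3.14, 0.002, 2.962]
force: [4.2, -0.6, 0.2]
opening: 0.201
grip_force: 8.0
```

```bash
python3 st.py
```

```text
7.48 [0.4919 0.3095 0.0772] tool F [-4.27  0.18 -0.17] tool T [-0.157 -0.66  -0.035] [3.1396e+00 2.1000e-03 2.9618e+00]
```

servo_tool([
  [[-4,0.4,0,0,10],[-8,0.8,0,0,10],[-8,0.8,0,0,10]],
])

```text
clock: 7.73
ee_pos: [0.4986, 0.3085, 0.0763]
orientation: [-3.141, -0.003, 2.961]
force: [-1.9, 1.6, 1.7]
opening: 0.196
grip_force: 8.0
```

```bash
python3 st.py
python3 - <<'E'
from h import *
im=snap("wrist","w1");cv2.imwrite("pics/c1.png",cv2.resize(im[150:400,200:460,::-1],None,fx=2.3,fy=2.3))
im=snap("scene","s1");cv2.imwrite("pics/d1.png",cv2.resize(im[100:220,300:460,::-1],None,fx=4,fy=4,interpolation=cv2.INTER_CUBIC))
E
```

```text
7.73 [0.4986 0.3085 0.0763] tool F [ 2.21  1.25 -1.66] tool T [-0.365  0.584  0.084] [-3.1413e+00 -2.9000e-03  2.9608e+00]
```

View pics/d1.png

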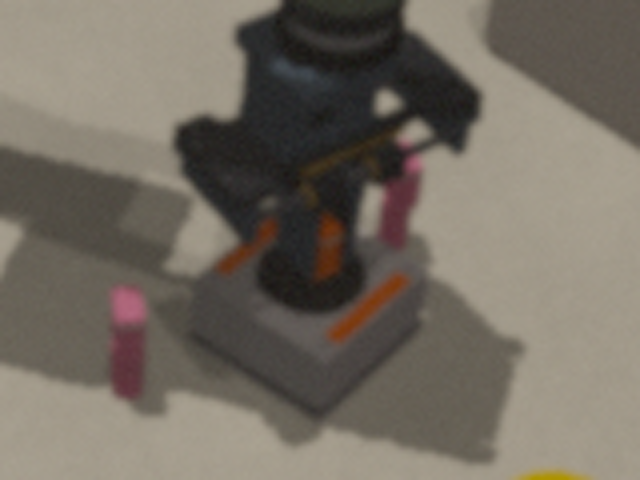

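The scene crop shows the fingers holding the orange head at about (325,245), just above the collar. I'll check for slip in the wrist view.

Run:
```python
from h import *
s=sense();Rm=R.from_euler("xyz",s["orientation"]).as_matrix()
im=cv2.imread("pics/w1.png")
for dz in(29,32,35,38):
  a=[]
  for sx,sy in((15,9),(-15,9),(15,-9),(-15,-9)):
    a.append(proj("wrist",s["ee_pos"]+Rm@np.array([sx,sy,-dz])/1000).round(1))
  print(dz,[x.tolist() for x in a])
cv2.imwrite("pics/c1.png",cv2.resize(im[190:280,280:390],None,fx=6,fy=6,interpolation=cv2.INTER_NEAREST))
```

```text
29 [[348.4, 275.4], [347.2, 345.2], [301.9, 275.4], [302.9, 345.2]]
32 [[348.9, 278.1], [347.7, 349.1], [301.5, 278.1], [302.5, 349.1]]
35 [[349.4, 281.0], [348.1, 353.1], [301.1, 281.0], [302.1, 353.2]]
38 [[349.9, 283.9], [348.6, 357.4], [300.6, 283.9], [301.7, 357.4]]
```

View pics/c1.png

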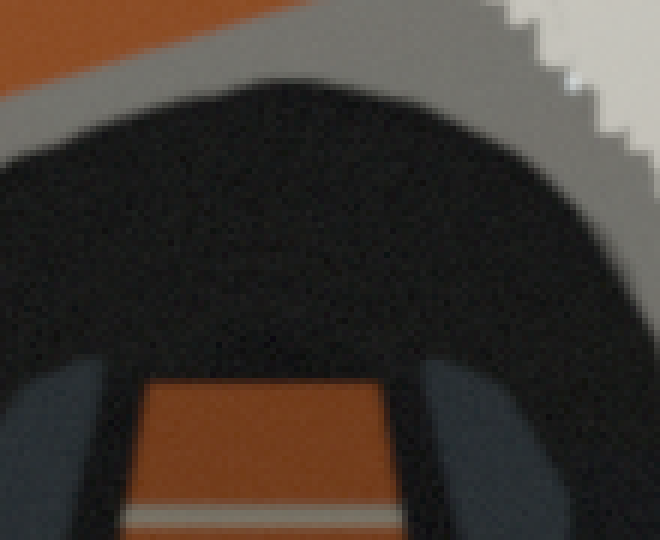

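No slip: the head's lower edge sits where the model puts it (row 253), so the bung itself has climbed about 5 mm. I'll keep swinging along this line.

servo_tool([
  [[4,-0.4,-0.7,0,10],[8,-0.8,-1.3,0,10],[8.5,-0.8,-1.3,0,10]],
])

```text
clock: 8.08
ee_pos: [0.4917, 0.3094, 0.0777]
orientation: [3.14, 0.002, 2.962]
force: [3.3, 1.5, -3.6]
opening: 0.199
grip_force: 8.0
```

servo_tool([
  [[-4,0.4,-0.4,0,10],[-8,0.8,-0.8,0,10],[-13,1.2,-1.2,0,10],[-17,1.6,-1.5,0,10],[-17,1.6,-1.5,0,10]],
])

```text
clock: 8.5
ee_pos: [0.5074, 0.307, 0.0789]
orientation: [-3.14, -0.003, 2.961]
force: [-3.0, 1.1, -0.7]
opening: 0.196
grip_force: 8.0
```

servo_tool([
  [[4,-0.4,-0.4,0,10],[8,-0.8,-0.8,0,10],[13,-1.2,-1.2,0,10],[17,-1.6,-1.5,0,10],[17,-1.6,-1.5,0,10]],
])

```text
clock: 8.92
ee_pos: [0.4913, 0.3096, 0.0816]
orientation: [3.14, 0.002, 2.962]
force: [2.2, 0.4, 0.3]
opening: 0.198
grip_force: 8.0
```

servo_tool([
  [[-4,0.4,-0.4,0,10],[-8,0.8,-0.8,0,10],[-13,1.2,-1.2,0,10],[-17.5,1.6,-1.5,0,10],[-17.5,1.6,-1.5,0,10]],
])

```text
clock: 9.33
ee_pos: [0.5083, 0.3069, 0.0816]
orientation: [-3.14, -0.002, 2.961]
force: [-3.1, 1.0, -0.3]
opening: 0.198
grip_force: 8.0
```

```bash
python3 st.py
```

```text
9.33 [0.5083 0.3069 0.0816] tool F [3.27 0.4  0.32] tool T [-0.06   0.659  0.023] [-3.1400e+00 -2.0000e-03  2.9612e+00]
```

servo_tool([
  [[4,-0.4,-0.6,0,10],[9,-0.9,-1.2,0,10],[14,-1.3,-1.6,0,10],[18.5,-1.7,-2,0,10],[18.5,-1.7,-2,0,10]],
])

```text
clock: 9.75
ee_pos: [0.4902, 0.3098, 0.085]
orientation: [3.14, 0.002, 2.962]
force: [3.0, 1.3, -0.4]
opening: 0.199
grip_force: 8.0
```

servo_tool([
  [[-4,0.4,-0.6,0,10],[-9,0.9,-1.2,0,10],[-14,1.3,-1.6,0,10],[-19,1.7,-2,0,10],[-19,1.7,-2,0,10]],
])

```text
clock: 10.17
ee_pos: [0.5093, 0.3068, 0.0857]
orientation: [-3.14, -0.001, 2.961]
force: [-1.2, 0.3, -0.4]
opening: 0.194
grip_force: 8.0
```

servo_tool([
  [[4,-0.4,-0.6,0,10],[9,-0.9,-1.2,0,10],[14,-1.3,-1.6,0,10],[19,-1.7,-2,0,10],[19,-1.7,-2,0,10]],
])

```text
clock: 10.58
ee_pos: [0.4897, 0.3099, 0.089]
orientation: [3.14, 0.001, 2.962]
force: [2.2, 1.0, 0.3]
opening: 0.194
grip_force: 8.0
```

servo_tool([
  [[-4,0.4,-0.6,0,10],[-9,0.9,-1.2,0,10],[-14,1.3,-1.6,0,10],[-19,1.7,-2,0,10],[-19,1.7,-2,0,10]],
])

```text
clock: 11.0
ee_pos: [0.5094, 0.3068, 0.0898]
orientation: [-3.14, -0.001, 2.961]
force: [-1.8, 1.2, -0.3]
opening: 0.196
grip_force: 8.0
```

```bash
python3 st.py
python3 - <<'E'
from h import *
s=sense();Rm=R.from_euler("xyz",s["orientation"]).as_matrix()
snap("wrist","w2");print(proj("wrist",s["ee_pos"]+Rm@np.array([15,0,1])/1000))
im=cv2.imread("pics/w2.png")
cv2.imwrite("pics/c2.png",cv2.resize(im[170:290,250:420],None,fx=4,fy=4,interpolation=cv2.INTER_NEAREST))
E
```

```text
11.0 [0.5094 0.3068 0.0898] tool F [1.97 0.89 0.31] tool T [-0.004  0.404 -0.016] [-3.1403e+00 -8.0000e-04  2.9613e+00]
[324.76600467 252.87849906]
```

View pics/c2.png

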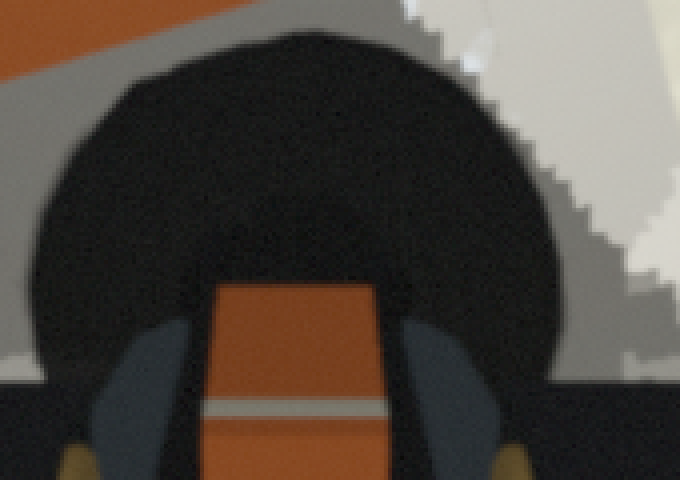

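The head is still well held, tilted as expected, with its lower edge at row 241 and the band at row 272. It has climbed about 18 mm, so I'll continue.

servo_tool([
  [[4,-0.4,-0.6,0,10],[9,-0.9,-1.2,0,10],[14,-1.3,-1.6,0,10],[19,-1.7,-2,0,10],[19,-1.7,-2,0,10]],
])

```text
clock: 11.47
ee_pos: [0.4896, 0.3099, 0.093]
orientation: [3.14, 0.001, 2.962]
force: [0.8, 1.8, -1.0]
opening: 0.199
grip_force: 8.0
```

servo_tool([
  [[-4,0.4,-0.6,0,10],[-9,0.9,-1.2,0,10],[-14,1.3,-1.6,0,10],[-19,1.7,-2,0,10],[-19,1.7,-2,0,10]],
])

```text
clock: 11.88
ee_pos: [0.5094, 0.3068, 0.0938]
orientation: [-3.14, -0.001, 2.961]
force: [-2.6, 0.7, -0.9]
opening: 0.198
grip_force: 8.0
```

servo_tool([
  [[4,-0.4,-0.6,0,10],[9,-0.9,-1.2,0,10],[14,-1.3,-1.6,0,10],[19,-1.7,-2,0,10],[19,-1.7,-2,0,10]],
])

```text
clock: 12.3
ee_pos: [0.4896, 0.3097, 0.0969]
orientation: [3.14, 0.001, 2.962]
force: [1.8, 0.4, -0.7]
opening: 0.195
grip_force: 8.0
```

servo_tool([
  [[-4,0.4,-0.6,0,10],[-9,0.9,-1.2,0,10],[-14,1.3,-1.6,0,10],[-19,1.7,-2,0,10],[-19,1.7,-2,0,10]],
])

```text
clock: 12.72
ee_pos: [0.5094, 0.3069, 0.0978]
orientation: [-3.14, -0.001, 2.961]
force: [-2.0, 0.2, 0.1]
opening: 0.197
grip_force: 8.0
```

servo_tool([
  [[5,-0.5,0,0,10],[9.5,-0.9,0,0,10],[9.5,-0.9,0,0,10]],
])

```text
clock: 12.97
ee_pos: [0.5, 0.3083, 0.0988]
orientation: [3.141, 0.002, 2.962]
force: [2.1, -0.4, -0.0]
opening: 0.198
grip_force: 8.0
```

servo_tool([
  [[0,0,-0.7,0,10],[0,0,-1.4,0,10],[0,0,-2,0,10]],
])

```text
clock: 13.22
ee_pos: [0.4989, 0.3083, 0.0994]
orientation: [-3.141, -0.001, 2.961]
force: [2.3, 0.9, -8.0]
opening: 0.198
grip_force: 8.0
```

```bash
python3 st.py
```

```text
13.22 [0.4989 0.3083 0.0994] tool F [-2.07  1.31  7.97] tool T [-0.346 -0.294 -0.085] [-3.1413e+00 -1.3000e-03  2.9615e+00]
```

Still held at a pull of 8 N, so I'll ease off and swing further.

servo_tool([
  [[4,-0.4,0.8,0,10],[8,-0.8,0.3,0,10],[11,-1,0,0,10],[11,-1,0,0,10]],
])

```text
clock: 13.55
ee_pos: [0.4881, 0.3098, 0.1007]
orientation: [3.14, 0.0, 2.962]
force: [1.9, 2.0, -3.0]
opening: 0.2
grip_force: 8.0
```

servo_tool([
  [[-5,0.4,-0.4,0,10],[-10,0.9,-0.8,0,10],[-16,1.4,-1.2,0,10],[-22,2,-1.5,0,10],[-22,2,-1.5,0,10]],
])

```text
clock: 13.97
ee_pos: [0.5114, 0.3066, 0.1015]
orientation: [-3.14, -0.0, 2.961]
force: [-1.5, 0.3, 0.2]
opening: 0.196
grip_force: 8.0
```

servo_tool([
  [[5,-0.4,-0.4,0,10],[10,-0.9,-0.8,0,10],[16,-1.4,-1.2,0,10],[22,-2,-1.5,0,10],[22,-2,-1.5,0,10]],
])

```text
clock: 14.38
ee_pos: [0.4876, 0.3102, 0.1039]
orientation: [3.139, 0.0, 2.962]
force: [0.4, 2.5, 2.3]
opening: 0.196
grip_force: 8.0
```

servo_tool([
  [[-4,0.3,0,0,10],[-8,0.7,0,0,10],[-11,1,0,0,10],[-11,1,0,0,10]],
])

```text
clock: 14.72
ee_pos: [0.4994, 0.3085, 0.104]
orientation: [3.141, -0.001, 2.961]
force: [-1.6, 1.3, 5.9]
opening: 0.197
grip_force: 8.0
```

```bash
python3 st.py
python3 - <<'E'
from h import *
s=sense();Rm=R.from_euler("xyz",s["orientation"]).as_matrix()
snap("wrist","w3")
for z in(-4,-1,1,25):print(z,proj("wrist",s["ee_pos"]+Rm@np.array([15,0,z])/1000))
im=cv2.imread("pics/w3.png")
h=cv2.cvtColor(im,cv2.COLOR_BGR2HSV);m=(h[...,1]>100)&(h[...,2]>50)&(h[...,0]<20)
col=m[200:330,320:330].mean(1);print([(i+200,round(float(c),1)) for i,c in enumerate(col) if i==0 or abs(c-col[i-1])>.2])
E
```

```text
14.72 [0.4994 0.3085 0.104 ] tool F [ 1.84  1.01 -5.9 ] tool T [-0.184  0.447  0.007] [ 3.1412e+00 -1.1000e-03  2.9612e+00]
-4 [325.02386948 256.28613418]
-1 [324.99136741 254.3327558 ]
1 [324.97028508 253.06570576]
25 [324.74877427 239.75288189]
[(200, 0.0), (247, 1.0), (265, 0.0), (268, 1.0), (298, 0.0)]
```

The head's lower edge is at row 247, so the head has slipped about 10 mm down in the pads. I'll open, go down, and take it again more firmly.

servo_tool([
  [[0,0,0,0,40],[0,0,0,0,40],[0,0,5,0,40],[0,0,10,0,40],[0,0,10,0,40]],
])

```text
clock: 15.18
ee_pos: [0.4986, 0.3075, 0.0916]
orientation: [-3.139, -0.002, 2.962]
force: [0.0, -0.2, -0.0]
opening: 0.401
grip_force: 0.0
```

servo_tool([
  [[0,0,0,0,10],[0,0,0,0,10],[0,0,0,0,10],[0,0,0,0,10],[0,0,0,0,10]],
], grip_force=14)

```text
clock: 15.6
ee_pos: [0.4997, 0.3083, 0.0934]
orientation: [3.141, 0.0, 2.962]
force: [0.8, 0.4, -0.3]
opening: 0.195
grip_force: 14.7
```

```bash
python3 st.py
cat > hd.py <<'E'
from h import *
import sys
s=sense();Rm=R.from_euler("xyz",s["orientation"]).as_matrix()
n=sys.argv[1];snap("wrist",n)
print("row if nominal",proj("wrist",s["ee_pos"]+Rm@np.array([15,0,1])/1000))
im=cv2.imread(f"pics/{n}.png")
h=cv2.cvtColor(im,cv2.COLOR_BGR2HSV);m=(h[...,1]>100)&(h[...,2]>50)&(h[...,0]<20)
col=m[200:330,320:330].mean(1);print([(i+200,round(float(c),1)) for i,c in enumerate(col) if i==0 or abs(c-col[i-1])>.2])
E
python3 hd.py w4
```

```text
15.6 [0.4997 0.3083 0.0934] tool F [-0.76  0.55  0.29] tool T [-0.027 -0.027  0.058] [3.1411e+00 4.0000e-04 2.9615e+00]
row if nominal [324.83290576 252.96297554]
[(200, 0.0), (250, 0.4), (251, 1.0), (270, 0.0), (273, 1.0), (298, 0.0)]
```

servo_tool([
  [[4,-0.4,-0.5,0,10],[8,-0.8,-0.8,0,10],[11,-1,-1,0,10],[11,-1,-1,0,10]],
])

```text
clock: 15.98
ee_pos: [0.489, 0.3102, 0.095]
orientation: [3.139, 0.002, 2.962]
force: [4.6, 3.1, -1.3]
opening: 0.199
grip_force: 14.8
```

servo_tool([
  [[-5,0.4,-0.4,0,10],[-10,0.9,-0.8,0,10],[-16,1.4,-1.2,0,10],[-22,2,-1.5,0,10],[-22,2,-1.5,0,10]],
])

```text
clock: 16.4
ee_pos: [0.5093, 0.307, 0.0958]
orientation: [-3.14, -0.004, 2.961]
force: [-3.6, 1.9, 5.2]
opening: 0.194
grip_force: 16.8
```

servo_tool([
  [[5,-0.4,-0.4,0,10],[10,-0.9,-0.8,0,10],[16,-1.4,-1.2,0,10],[22,-2,-1.5,0,10],[22,-2,-1.5,0,10]],
])

```text
clock: 16.82
ee_pos: [0.4863, 0.3091, 0.0972]
orientation: [-3.141, -0.003, 2.962]
force: [-2.2, 0.0, 1.6]
opening: 0.191
grip_force: 15.6
```

servo_tool([
  [[-5,0.4,-0.4,0,10],[-10,0.9,-0.8,0,10],[-16,1.4,-1.2,0,10],[-22,2,-1.5,0,10],[-22,2,-1.5,0,10]],
])

```text
clock: 17.23
ee_pos: [0.513, 0.3081, 0.099]
orientation: [3.139, 0.003, 2.96]
force: [0.5, 1.5, -0.5]
opening: 0.195
grip_force: 15.6
```

servo_tool([
  [[4,-0.3,0,0,10],[8,-0.7,0,0,10],[11,-1,0,0,10],[11,-1,0,0,10]],
])

```text
clock: 17.57
ee_pos: [0.498, 0.3073, 0.0987]
orientation: [-3.139, -0.002, 2.962]
force: [-0.7, -2.0, 0.8]
opening: 0.198
grip_force: 15.6
```

```bash
python3 st.py; python3 hd.py w5
```

```text
17.57 [0.498  0.3073 0.0987] tool F [ 0.33 -2.1  -0.75] tool T [0.601 0.218 0.016] [-3.1393e+00 -1.6000e-03  2.9624e+00]
row if nominal [324.79570783 253.21807754]
[(200, 0.0), (246, 1.0), (271, 0.0), (275, 1.0), (298, 0.0)]
```

Side forces have vanished, so it seems free of the clamp. I'll lift gently.

servo_tool([
  [[0,0,-1,0,10],[0,0,-2,0,10],[0,0,-2,0,10]],
])

```text
clock: 17.87
ee_pos: [0.4998, 0.3086, 0.1011]
orientation: [3.14, 0.001, 2.961]
force: [0.0, -0.2, 0.2]
opening: 0.196
grip_force: 15.6
```

```bash
python3 st.py
```

```text
17.87 [0.4998 0.3086 0.1011] tool F [-0.08 -0.18 -0.17] tool T [ 0.348  0.006 -0.01 ] [3.1405e+00 6.0000e-04 2.9614e+00]
```

Free. I'll lift it clear and look again.

servo_tool([
  [[0,0,-5,0,10],[0,0,-15,0,10],[0,0,-40,0,10],[0,0,-70,0,10],[0,0,-80,0,10]],
])

```text
clock: 18.28
ee_pos: [0.5018, 0.3099, 0.186]
orientation: [3.135, 0.006, 2.962]
force: [1.8, 0.7, 0.7]
opening: 0.196
grip_force: 15.6
```

servo_tool([
  [[0,0,0,0,10],[0,0,0,0,10],[0,0,0,0,10]],
])

```text
clock: 18.53
ee_pos: [0.4987, 0.3078, 0.1795]
orientation: [-3.14, -0.002, 2.962]
force: [-0.1, 1.3, -0.5]
opening: 0.196
grip_force: 15.6
```

```bash
python3 st.py; python3 hd.py w6
python3 - <<'E'
from h import *
im=snap("scene","s2");a=cv2.resize(im[70:310,230:450,::-1],None,fx=1.6,fy=1.6)
b=cv2.resize(cv2.imread("pics/w6.png"),None,fx=.6,fy=.6);a=cv2.resize(a,(352,384))
b=cv2.copyMakeBorder(b,0,384-288,0,0,cv2.BORDER_CONSTANT);cv2.imwrite("pics/m6.png",np.hstack([a,b]))
im=optics.read_camera("top")
h=cv2.cvtColor(im,cv2.COLOR_RGB2HSV)
m=((h[...,1]<60)&(h[...,2]>150)).astype(np.uint8);m[:210]=0;m[340:]=0;m[:,:310]=0;m[:,400:]=0
pts=np.argwhere(m)[:,::-1].astype(np.float32);r=cv2.minAreaRect(cv2.convexHull(pts.astype(np.int32)));b=cv2.boxPoints(r)
print(b);print(np.array([ray("top",p,.016) for p in b]).round(4))
cv2.imwrite("pics/t6.png",cv2.resize(im[220:335,320:395,::-1],None,fx=5,fy=5,interpolation=cv2.INTER_NEAREST))
E
```

```text
18.53 [0.4987 0.3078 0.1795] tool F [0.32 1.28 0.51] tool T [ 0.041  0.04  -0.073] [-3.1403e+00 -1.9000e-03  2.9616e+00]
row if nominal [325.06551351 253.31856435]
[(200, 0.0), (245, 0.5), (246, 1.0), (271, 0.0), (275, 1.0), (298, 0.0)]
[[309.99997 339.     ]
 [309.99997 211.     ]
 [398.99997 211.     ]
 [398.99997 339.     ]]
[[ 0.3992  0.0587  0.016 ]
 [ 0.6584  0.0779  0.016 ]
 [ 0.6713 -0.1054  0.016 ]
 [ 0.4115 -0.1156  0.016 ]]
```

View pics/m6.png

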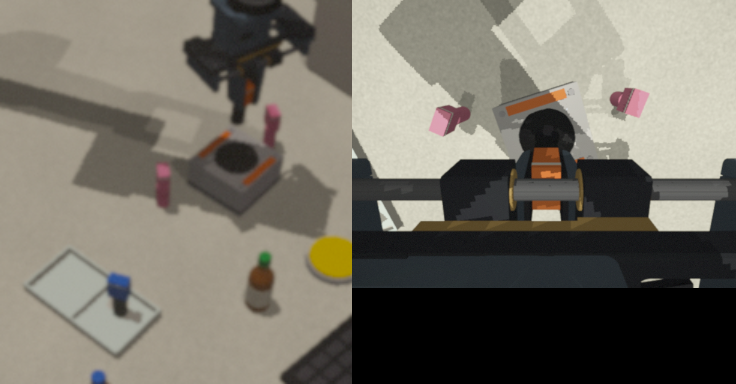

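View pics/t6.png

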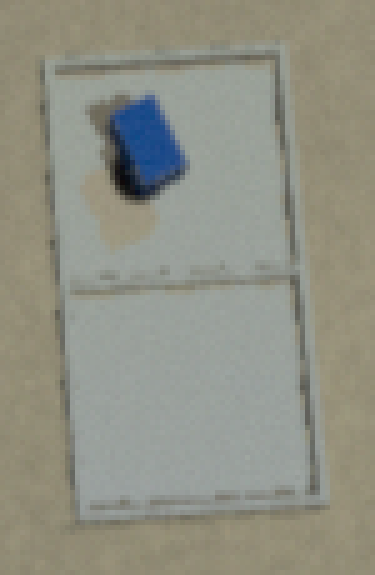

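The bung is out, the sleeve is seated, and the bung hangs nearly upright with its foot tilted slightly toward tool +x. In the dish crop the rim corners are about (42,60), (285,42), (325,505) and (78,520), and the free half is the lower one.

Run:
```python
from h import *
q=[(42,60),(285,42),(325,505),(78,520)]
P=np.array([ray("top",(x/5+320-.4,y/5+220-.4),.016) for x,y in q]);print(P.round(4),[np.linalg.norm(P[i]-P[i-1]).round(4) for i in range(4)])
c=P.mean(0);d=(P[2]+P[3]-P[0]-P[1])/2;d/=np.linalg.norm(d);t=c+d*.048
print("dish",c,"free",t,"proj scene",proj("scene",[t[0],t[1],.004]))
s=sense();Rm=R.from_euler("xyz",s["orientation"]).as_matrix()
e=t-s["ee_pos"];e[2]=0;print("tool mm",Rm.T@e*1000)
```

```text
[[ 0.6175  0.0379  0.016 ]
 [ 0.632  -0.061   0.016 ]
 [ 0.4452 -0.0858  0.016 ]
 [ 0.4325  0.0113  0.016 ]] [np.float64(0.1869), np.float64(0.1), np.float64(0.1884), np.float64(0.0979)]
dish [ 0.53182257 -0.02440488  0.016     ] free [ 0.48427659 -0.03099119  0.016     ] proj scene [272.09896628 247.45809352]
tool mm [ -46.37742229 -335.93626808    0.5002147 ]
```

servo_tool([
  [[-3,-20,0,0,10],[-7,-52,0,0,10],[-12,-88,0,0,10],[-17,-124,0,0,10],[-22,-160,0,0,10]],
])

```text
clock: 19.1
ee_pos: [0.4917, 0.1454, 0.1797]
orientation: [-3.141, -0.002, 2.963]
force: [-0.1, -0.1, -0.6]
opening: 0.197
grip_force: 15.6
```

servo_tool([
  [[-5,-36,0,0,10],[-10,-72,0,0,10],[-15,-108,0,0,10],[-20,-144,0,0,10],[-23,-166,0,0,10]],
])

```text
clock: 19.52
ee_pos: [0.4845, -0.0235, 0.18]
orientation: [-3.14, -0.001, 2.96]
force: [-0.8, -1.2, -0.5]
opening: 0.199
grip_force: 15.6
```

servo_tool([
  [[-1,-10,15,0,10],[-1,-10,40,0,10],[-1,-10,70,0,10],[-1,-10,90,0,10],[-1,-10,100,0,10]],
])

```text
clock: 19.93
ee_pos: [0.4821, -0.0306, 0.0774]
orientation: [-3.141, -0.006, 2.961]
force: [0.5, -0.2, 0.2]
opening: 0.193
grip_force: 15.6
```

servo_tool([
  [[0,0,5,0,10],[0,0,8,0,10],[0,0,8,0,10],[0,0,8,0,10]],
])

```text
clock: 20.27
ee_pos: [0.4851, -0.0306, 0.0732]
orientation: [3.141, 0.001, 2.962]
force: [1.3, 0.3, 0.1]
opening: 0.197
grip_force: 15.6
```

```bash
python3 st.py; python3 hd.py w7
python3 - <<'E'
from h import *
for c in("scene","top"):snap(c,c+"7")
im=cv2.imread("pics/scene7.png");a=cv2.resize(im[190:310,220:350],(520,480),interpolation=cv2.INTER_CUBIC);cv2.imwrite("pics/m7.png",a)
E
```

```text
20.27 [ 0.4851 -0.0306  0.0732] tool F [-1.18  0.53 -0.1 ] tool T [ 0.017 -0.027 -0.047] [3.1414e+00 1.1000e-03 2.9617e+00]
row if nominal [324.80940416 252.4526574 ]
[(200, 0.0), (246, 1.0), (271, 0.0), (275, 1.0), (298, 0.0)]
```

View pics/m7.png

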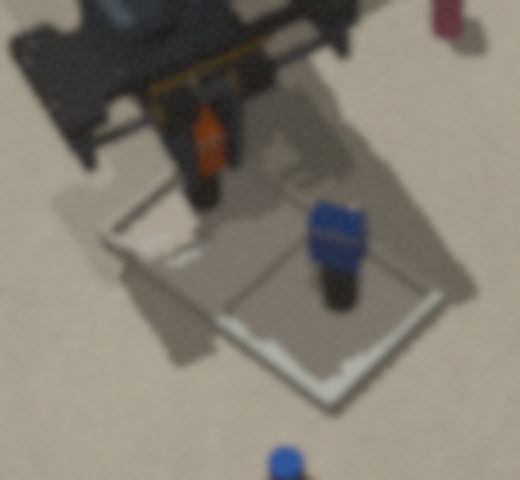

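The bung hangs over the free compartment, its foot at about (205,205) in the crop. I'll lighten the grip and lower until it touches.

servo_tool([
  [[0,0,4,0,10],[0,0,8,0,10],[0,0,11,0,10],[0,0,12,0,10],[0,0,12,0,10]],
], grip_force=6)

```text
clock: 20.83
ee_pos: [0.4843, -0.0306, 0.0603]
orientation: [-3.142, -0.001, 2.962]
force: [0.1, -0.4, -0.0]
opening: 0.2
grip_force: 7.6
```

servo_tool([
  [[0,0,1,0,10],[0,0,2,0,10],[0,0,3,0,10],[0,0,4,0,10],[0,0,4,0,10]],
])

```text
clock: 21.25
ee_pos: [0.4845, -0.0306, 0.0566]
orientation: [3.142, -0.0, 2.962]
force: [0.8, 0.4, -0.7]
opening: 0.201
grip_force: 7.6
```

servo_tool([
  [[0,0,0.5,0,10],[0,0,1,0,10],[0,0,1.5,0,10],[0,0,2,0,10],[0,0,2,0,10]],
])

```text
clock: 21.67
ee_pos: [0.4845, -0.0306, 0.0546]
orientation: [3.142, -0.0, 2.962]
force: [0.6, 0.3, 0.2]
opening: 0.198
grip_force: 7.6
```

```bash
python3 st.py; python3 hd.py w8
```

```text
21.67 [ 0.4845 -0.0306  0.0546] tool F [-0.53  0.4  -0.2 ] tool T [-0.013  0.035 -0.026] [ 3.1415e+00 -2.0000e-04  2.9616e+00]
row if nominal [324.77431375 252.76649872]
[(200, 0.0), (246, 1.0), (271, 0.0), (275, 1.0), (298, 0.0)]
```

servo_tool([
  [[0,0,0.4,0,10],[0,0,0.8,0,10],[0,0,1.2,0,10],[0,0,1.2,0,10]],
])

```text
clock: 22.05
ee_pos: [0.4846, -0.0306, 0.0535]
orientation: [3.141, -0.0, 2.962]
force: [0.9, -0.6, -0.4]
opening: 0.194
grip_force: 7.6
```

servo_tool([
  [[0,0,0.4,0,10],[0,0,0.8,0,10],[0,0,1.2,0,10],[0,0,1.2,0,10]],
])

```text
clock: 22.38
ee_pos: [0.4846, -0.0306, 0.0522]
orientation: [3.142, -0.0, 2.962]
force: [0.1, -0.0, -0.7]
opening: 0.194
grip_force: 7.6
```

servo_tool([
  [[0,0,0.4,0,10],[0,0,0.8,0,10],[0,0,1.2,0,10],[0,0,1.2,0,10]],
])

```text
clock: 22.72
ee_pos: [0.4845, -0.0306, 0.051]
orientation: [3.141, -0.0, 2.962]
force: [-0.2, 0.8, -0.7]
opening: 0.199
grip_force: 7.6
```

```bash
python3 st.py; python3 hd.py w9
```

```text
22.72 [ 0.4845 -0.0306  0.051 ] tool F [0.37 0.72 0.7 ] tool T [-0.006  0.029 -0.009] [ 3.1415e+00 -2.0000e-04  2.9616e+00]
row if nominal [324.83436375 252.83330447]
[(200, 0.0), (246, 1.0), (271, 0.0), (275, 1.0), (298, 0.0)]
```

servo_tool([
  [[0,0,0.4,0,10],[0,0,0.8,0,10],[0,0,1.2,0,10],[0,0,1.2,0,10]],
])

```text
clock: 23.1
ee_pos: [0.4846, -0.0306, 0.0499]
orientation: [3.141, -0.0, 2.962]
force: [-1.0, 0.7, -0.5]
opening: 0.197
grip_force: 7.6
```

servo_tool([
  [[0,0,0.4,0,10],[0,0,0.8,0,10],[0,0,1.2,0,10],[0,0,1.2,0,10]],
])

```text
clock: 23.43
ee_pos: [0.4846, -0.0306, 0.0488]
orientation: [3.141, 0.0, 2.962]
force: [-0.2, -0.2, 1.1]
opening: 0.198
grip_force: 7.6
```

```bash
python3 st.py; python3 hd.py w10
```

```text
23.43 [ 0.4846 -0.0306  0.0488] tool F [ 0.2  -0.23 -1.14] tool T [-0.039  0.032  0.019] [3.1415 0.     2.9615]
row if nominal [324.81390397 252.91318392]
[(200, 0.0), (246, 1.0), (271, 0.0), (275, 1.0), (298, 0.0)]
```

Probably first contact (1.1 N). I'll step lower.

servo_tool([
  [[0,0,0.3,0,10],[0,0,0.6,0,10],[0,0,0.6,0,10],[0,0,0.6,0,10]],
])

```text
clock: 23.82
ee_pos: [0.4847, -0.0306, 0.0487]
orientation: [3.141, 0.0, 2.962]
force: [-1.6, -0.3, 5.4]
opening: 0.201
grip_force: 7.6
```

servo_tool([
  [[0,0,0.3,0,10],[0,0,0.6,0,10],[0,0,0.6,0,10],[0,0,0.6,0,10]],
])

```text
clock: 24.15
ee_pos: [0.4849, -0.0307, 0.0486]
orientation: [3.141, 0.001, 2.962]
force: [-2.4, 0.5, 9.2]
opening: 0.197
grip_force: 8.4
```

```bash
python3 st.py; python3 hd.py w11
```

```text
24.15 [ 0.4849 -0.0307  0.0486] tool F [ 2.41  0.09 -9.21] tool T [ 0.042  0.469 -0.006] [3.1415e+00 1.0000e-03 2.9616e+00]
row if nominal [324.79954641 253.00974243]
[(200, 0.0), (245, 1.0), (271, 0.0), (275, 1.0), (298, 0.0)]
```

servo_tool([
  [[0,0,-0.5,0,10],[0,0,-0.9,0,10],[0,0,-0.9,0,10],[0,0,-0.9,0,10]],
], grip_force=3)

```text
clock: 24.53
ee_pos: [0.4849, -0.0306, 0.0486]
orientation: [3.141, 0.001, 2.962]
force: [-1.3, 0.1, 4.0]
opening: 0.196
grip_force: 5.0
```

```bash
python3 st.py; python3 hd.py w12
```

```text
24.53 [ 0.4849 -0.0306  0.0486] tool F [ 1.31 -0.1  -4.  ] tool T [0.009 0.17  0.046] [3.1415e+00 5.0000e-04 2.9616e+00]
row if nominal [324.82203396 252.95281624]
[(200, 0.0), (245, 1.0), (271, 0.0), (275, 1.0), (298, 0.0)]
```

servo_tool([
  [[0,0,0,0,20.5],[0,0,0,0,21.5],[0,0,0,0,23],[0,0,0,0,25],[0,0,0,0,28]],
])

```text
clock: 25.0
ee_pos: [0.4845, -0.0306, 0.0481]
orientation: [3.142, -0.0, 2.962]
force: [-0.6, 0.5, 0.7]
opening: 0.272
grip_force: 0.2
```

servo_tool([
  [[0,0,0,0,33],[0,0,0,0,40],[0,0,0,0,45],[0,0,0,0,45]],
])

```text
clock: 25.33
ee_pos: [0.4845, -0.0306, 0.0483]
orientation: [3.142, -0.0, 2.962]
force: [0.2, 0.7, 0.6]
opening: 0.446
grip_force: 0.0
```

```bash
python3 st.py; python3 hd.py w13
```

```text
25.33 [ 0.4845 -0.0306  0.0483] tool F [-0.07  0.72 -0.58] tool T [-0.029 -0.017  0.01 ] [ 3.1415e+00 -3.0000e-04  2.9617e+00]
row if nominal [324.84003915 252.84247943]
[(200, 0.0), (235, 1.0), (251, 0.0), (254, 1.0), (298, 0.0)]
```

servo_tool([
  [[0,0,-10,0,45],[0,0,-40,0,45],[0,0,-75,0,45],[0,0,-110,0,45],[0,0,-150,0,45]],
])

```text
clock: 25.8
ee_pos: [0.4836, -0.0305, 0.1992]
orientation: [-3.141, -0.002, 2.962]
force: [0.2, -1.4, -0.1]
opening: 0.451
grip_force: 0.0
```

servo_tool([
  [[0,0,-20,0,45],[0,0,-20,0,45],[0,0,-20,0,45]],
])

```text
clock: 26.05
ee_pos: [0.485, -0.0306, 0.2193]
orientation: [3.141, 0.002, 2.962]
force: [0.8, 0.5, -0.3]
opening: 0.448
grip_force: 0.0
```

```bash
python3 st.py
python3 - <<'E'
from h import *
w=snap("wrist","w14");s=snap("scene","s14")
a=cv2.resize(s[130:310,220:420,::-1],(400,360),interpolation=cv2.INTER_CUBIC);b=cv2.resize(w[120:300,220:420,::-1],(400,360))
cv2.imwrite("pics/m14.png",np.hstack([a,b]))
E
```

```text
26.05 [ 0.485  -0.0306  0.2193] tool F [-0.66  0.6   0.34] tool T [0.001 0.003 0.026] [3.1413e+00 2.4000e-03 2.9616e+00]
```

View pics/m14.png

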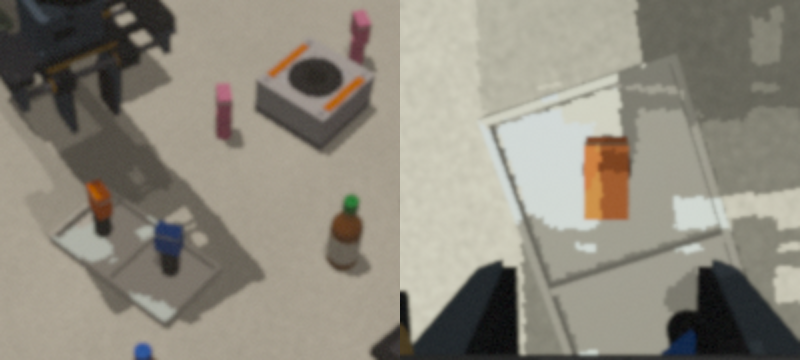

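The bung stands upright and free in the empty compartment: at (100,205) in the scene crop and (607,180) in the wrist crop. The port's sleeve is seated and the blue bung is untouched.

```bash
python3 -c "
from cell import job;print(job.close_job())"
```

```text
the job is handed in; nothing more can be done
None
```

The orange bung is out of its port and standing upright, released, in the free compartment of the dish; the job was handed in at about 26 s, with the black sleeve looking seated in the last picture and no sign of a cracked port or of anything else moved.

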